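# Roll a steel core tube into its V-rest and slide it home

## Task

The steel core tube lies loose on the bench in front of the low metal V-rest. With your fingertips only, never pinching or lifting it, slowly and gently roll it along the bench and up the rest's ramp until it drops into the V groove, then push it endways along the groove until its end is against the upright stop plate. Leave it lying there, and do not disturb the beaker, the jar or the metal ring.

Things in the scene. Friction and masses are not known exactly. Their poses are not given: they have to be found in the camera images.
- tube_center (a point): Capped stainless steel soil-core tube: closed round cylinder, 40 mm diameter, 150 mm long, 0.3 to 0.65 kg. Point on its axis at mid-length, 20 mm above the bench at the start. y runs along the tube (either way round); x and z turn as it rolls. Starts on the ramp side, 135 to 165 mm from the groove, up to 0.15 rad off parallel. Rolls on if let go, and back down the ramp.
- rest: Fixed V-rest of bent steel sheet. Origin on the bench straight below the axis of a seated tube; x points the way the tube is rolled (ramp to back), y along the groove to the stop plate. In this frame the ramp starts at x = -92 mm, height 0; ramp and groove span y = -125 to 85 mm, the -y end open. Groove bottom: x = 3 mm, height 3.5 mm.
- rest_crest (a point): On the ramp's crest (x = -17 mm, 15 mm high in the rest's frame, same axes). The ramp rises evenly to it; behind it the groove falls at 30 degrees to its bottom, then rises at 45 degrees to a back edge at x = 45 mm, 45 mm high, with a 46 mm high bar behind it up to x = 58 mm.
- rest_stop (a point): On the inner face of the upright stop plate (y = 85 mm in the rest's frame, same axes), at the seated tube's axis. The plate is 8 mm thick, 60 mm high and spans x = -38 to 62 mm. Pushing the seated tube endways to it takes about 1 to 5 N against friction; its polished steel slides easily on fingers.
- rest_home (a point): Where the tube's centre is when it is seated in the groove with its end against the stop plate: x = 0, y = 10 mm, z = 28.5 mm in the rest's frame. Same axes as the rest.
- beaker: Bystander: open glass beaker, 72 mm across, 95 mm high, origin under its centre. Leave alone.
- jar: Bystander: glass jar with a red cap, 68 mm across, 75 mm high, origin under its centre. Leave alone.
- collar: Bystander: aluminium ring lying flat, 68 mm across, 28 mm high, origin under its centre. Leave alone.
There are look-alikes about, which are no part of the job. Of the things like the part that bears tube_center, leave any that is orange or red; of the rest the smaller one is meant.

How it is judged:
On the way, in this order (a step that is already met when the one before it is completed fails the run):
1. the tube has been rolled at least a good quarter turn (angle between tube_center's own z axis and vertical above 1.7 rad), for 0.04 s.
2. the tube lies in the groove (x of tube_center in the frame of rest between -0.006 and 0.006 m and z of tube_center in the frame of rest below 0.0325 m), for 0.2 s.
At the end, for the whole second after the job is handed in: The tube lies at rest in the groove, seated on both flanks (axis within 4 mm sideways, 3 mm too high or 4 mm too low, 0.05 rad of the groove), its end within 3 mm of the stop plate (x of tube_center in the frame of rest_home between -0.004 and 0.004 m and z of tube_center in the frame of rest_home between -0.004 and 0.003 m and y of tube_center in the frame of rest_home between -0.003 and 0.003 m and angle between the y axis of tube_center and the y axis of rest, either way round below 0.05 rad and linear speed of tube below 0.02 m/s and angular speed of tube below 0.5 rad/s); the robot touches nothing.
It fails at once if the tube is lifted off the bench (more than 8 mm) (x of tube_center in the frame of rest below -0.097 m and z of tube_center in the frame of rest above 0.028 m).
It fails at once if the tube is lifted over the rest (more than 10 mm above the ramp's crest) (z of tube_center in the frame of rest above 0.045 m).
It fails at once if the tube is sent off faster than 0.6 m/s (linear speed of tube above 0.6 m/s).
It fails at once if the fingers pinch the tube or press on it with more than 35 N in all (contact force between the fingers and tube above 35 N).
It fails at once if the beaker, jar or ring is moved more than 15 mm or tipped (distance of any of beaker, jar, collar from where it was at the start of the episode above 0.015 m or angle between any of beaker, jar, collar's own z axis and vertical above 0.3 rad).
It also fails if it takes over 58 s, if anything falls off the work surface, if the arm or the gripper's body presses on something with over 40 N, if the wrist force passes 120 N, or if a joint passes its speed limit or range.

## Robot

A 6-joint arm with a two-finger parallel gripper is mounted at the origin on the work surface. World frame = base frame: x ahead of the robot, y to its left, z up, the work surface at z = 0. Lengths are in m, angles in rad, forces in N, time in s.
With the tool pointing down it reaches from about 0.375 to 0.975 m from the base axis. Payload 3.8 kg.
Tool frame: the origin (TCP) lies midway between the tips of the shut fingers; the grasp point (between the pads) lies pinch_z behind it (pinch_z is the distance from the TCP to the grasp point, in m); x points along the fingers, y is the direction in which the jaws open and shut, and the axes are right-handed (so a half turn about x gives the same grasp; the last joint's range is limited). The gripper opens to 88 mm and grips with 3 to 60 N. Pads are 18 mm wide; open, the fingers measure 123 mm over their backs; the gripper's body (75 mm by 187 mm) begins 45 mm behind the grasp point.
Start: joints at [1.247, 0.264, 1.604, -0, 1.274, -0.037], TCP at [0.191, 0.647, 0.239] pointing down, gripper open.
Joint ranges: [-2.63, 2.63], [-0.94, 2.18], [0.31, 2.57], [-1.31, 4.45], [0, 2.66], [-2.55, 2.55]. Speed limits (rad/s): [2.57, 2.57, 3.14, 3.14, 3.14, 3.14].

## Interface

Orientations are given as a rotation vector (axis times angle).
In Python, from workcell import * gives the robot as it stands.
- The arm moves only by the tool jog_arm, never from a script. Its argument "series" is a list that holds one entry, the list of rows, each a list of 7 numbers: the turn, a rotation vector about the tool's x, y, z in rad, then the shift along the tool's x, y, z in mm, then the finger opening in mm, from 0 to 88.1. In form: [[[wx, wy, wz, x, y, z, gripper], ...]]. A call has 1 to 5 rows; each row is the pose to reach, as a shift and turn from the pose commanded when the call began, along the tool's axes at that moment; what a row does not reach only later rows make up. A row lasts 1/10 s, in which the tool goes at most 50 mm and 8.59 degrees, less where a joint would pass 70% of its speed; a pose out of reach is approached as far as the arm can. A call with a gripper value outside its range is refused whole. The fingers move at their own pace and stop on an object; "force" is the grip in N (left out, the last holds). Time passes only in rows, so rows that repeat a pose let the fingers close. It gives the time, the measured TCP pose, the force and the opening at its end, in the units of the state.
- sense(): the state, without advancing time (a new reading comes with each control period).
- get_image(name): name is "side" or "top"; returns the picture (384x512x3 uint8, red, green, blue); there is no depth.
- get_calibration(name): a dict with "intrinsics" (3x3 intrinsics, pixels), "distortion" ([k1, k2, p1, p2, k3] as OpenCV has them; the pictures are not rectified), "R" (3x3) and "t" (3): a world point X has camera coordinates R X + t. Camera axes: x right, y down, z forward; pixel columns grow to the right and rows downward; lengths in m; the calibration is good to about 2 mm. A picture is of the moment at which its call begins. get_calibration takes no time and is no camera call.
- hand_in(): hands the job in, once; it reports no verdict.
The state is a dict: "time_s": time; "qpos": joint angles; "qvel": joint speeds; "effort": joint torques, N m; "ee_pos": TCP position; "orientation": TCP orientation; "wrist_force": force on the tool from outside, world axes, zero at the start; "ft_torque": the same for the moment, N m; "width": finger opening in m.
Only numpy, scipy, OpenCV 4.12 (cv2) and the standard library are available. Lean on these libraries where they do the work, as an engineer would, in place of code of your own. Each camera call takes 0.05 s, during which the arm holds its last target. There are 200 camera calls.

## Working session

There is one attempt and no reset: what is moved stays moved. The work goes in short steps, Python scripts to look and compute and a tool call to move; the robot and the scene stay as the last step left them, time stands still between calls to the robot, and variables do not carry over. Pictures are saved under pics/ and viewed, about 8 in all and at most 12, crops included, and the job is handed in when it is done.

Besides the shell and the picture viewer there is one more tool, called after "Emit:" as name([rows], argument=value, ...), one row to a line, values as JSON. jog_arm: Moves the arm, as the interface text tells. Its arguments: {"type":"object","properties":{"series":{"type":"array"},"force":{"type":"number"}},"required":["series"]}

```bash
mkdir -p pics && cat > h.py <<'E'
from workcell import *
import numpy as np, cv2
from scipy.spatial.transform import Rotation as Rn
def shot(n,f):
    im=get_image(n); cv2.imwrite('pics/'+f,cv2.cvtColor(im,cv2.COLOR_RGB2BGR)); return im
def ray(n,uv,z):
    c=get_calibration(n);K=np.array(c['intrinsics']);R=np.array(c['R']);t=np.array(c['t'])
    p=cv2.undistortPoints(np.array(uv,float).reshape(-1,1,2),K,np.array(c['distortion'])).reshape(-1,2)
    d=np.c_[p,np.ones(len(p))]@R; o=-R.T@t
    return o+d*((z-o[2])/d[:,2])[:,None]
def proj(n,X):
    c=get_calibration(n)
    return cv2.projectPoints(np.array(X,float).reshape(-1,3),cv2.Rodrigues(np.array(c['R']))[0],np.array(c['t']),np.array(c['intrinsics']),np.array(c['distortion']))[0].reshape(-1,2)
E
python3 - <<'E'
from h import *
a=shot('top','top0.png');b=shot('side','side0.png')
for n in('top','side'):
    c=get_calibration(n);R=np.array(c['R']);print(n,-R.T@np.array(c['t']),R[2],c['intrinsics'])
print(sense())
E
```

```text
top [0.36788567 0.0190945  1.19138208] [ 0.08323793 -0.00961543 -0.99648331] [[443.40843618   0.         255.65013806]
 [  0.         443.40843618 196.26065186]
 [  0.           0.           1.        ]]
side [ 0.00582507 -1.0355322   0.74865098] [ 0.36243184  0.78196845 -0.50711783] [[413.29856532   0.         258.71346319]
 [  0.         413.29856532 187.48119843]
 [  0.           0.           1.        ]]
{'time_s': 0.1, 'qpos': array([ 1.24713791e+00,  2.64673153e-01,  1.60518969e+00, -1.15782991e-05,
        1.27369412e+00, -3.69075420e-02]), 'qvel': array([-3.68719887e-06, -1.83557366e-03, -1.76773521e-03,  9.62458268e-04,
        2.70935335e-03, -1.78195373e-03]), 'effort': array([ 1.17256168e-03, -5.03618217e+01, -3.58071685e+01,  7.30550475e-02,
        2.33861158e-02, -5.12386839e-05]), 'ee_pos': array([0.19072885, 0.64684932, 0.23754143]), 'orientation': array([ 0.22355832,  1.55939402, -0.22660565]), 'wrist_force': array([ 0.08741113,  0.60272905, -0.40570536]), 'ft_torque': array([ 0.02535107,  0.02846128, -0.02356862]), 'width': 0.08835375739819441}
```

View pics/top0.png

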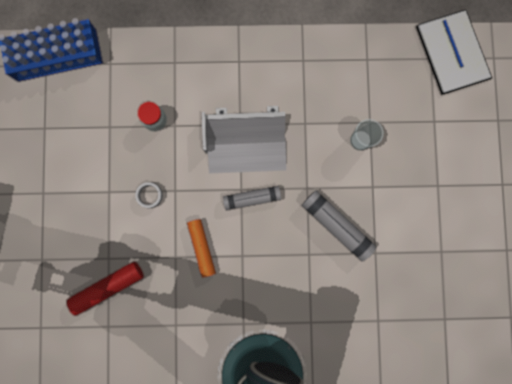

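View pics/side0.png

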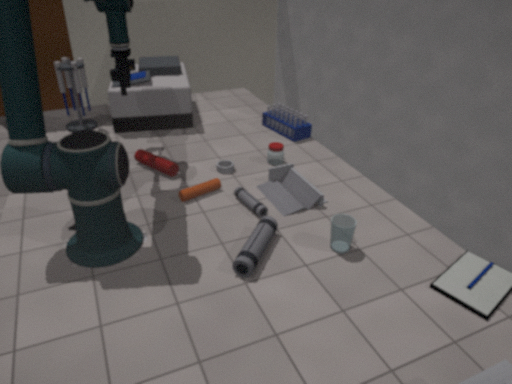

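Top picture: the candidates are a small steel tube (252,197), a big steel tube (338,225), an orange one (201,247) and a red one (105,288). Orange and red are excluded and the smaller steel one is meant, so it is (252,197). The rest is at about (245,140) with its stop plate on the left (205,132), the jar at (150,114), the ring at (149,195) and the beaker at (368,134). The side view agrees. I'll check the choice in a close crop.

```bash
python3 - <<'E'
from h import *
im=cv2.imread('pics/top0.png')
c=cv2.resize(im[95:220,190:300],None,fx=4.8,fy=4.8,interpolation=cv2.INTER_CUBIC)
cv2.imwrite('pics/crop0.png',c)
s=cv2.imread('pics/side0.png')[155:225,225:335]
cv2.imwrite('pics/crop1.png',np.vstack([cv2.resize(s,None,fx=7,fy=7,interpolation=cv2.INTER_CUBIC)]))
E
```

```text
(no output)
```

View pics/crop0.png

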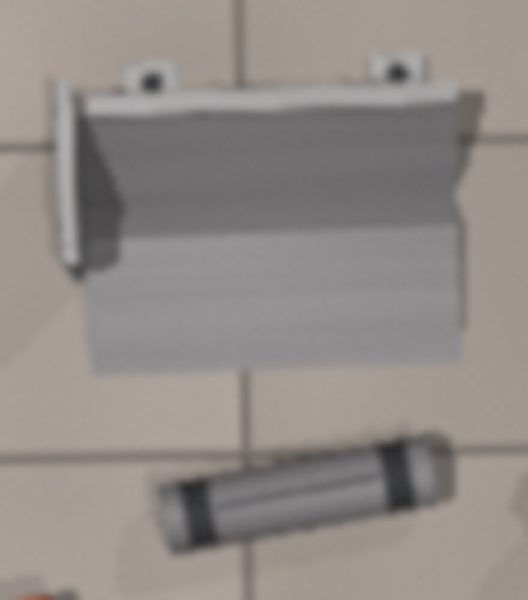

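View pics/crop1.png

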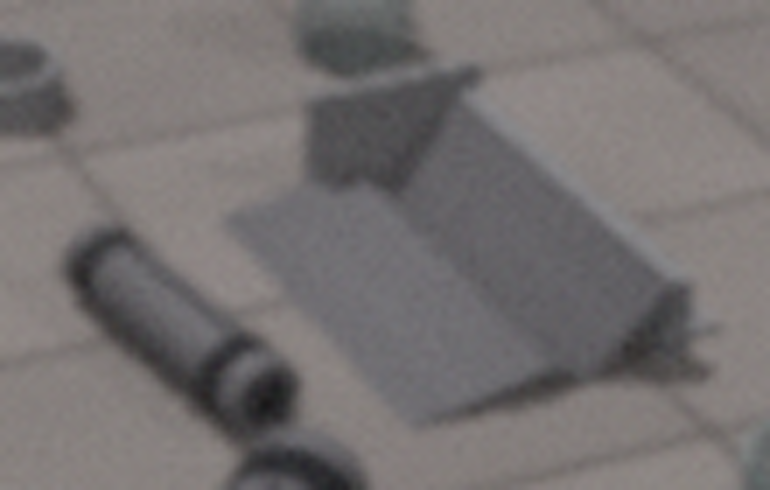

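The crop shows the right part: a plain steel tube with dark bands, about 40 x 150 mm. Its corners are at crop (160,488), (182,552), (440,435), (452,500). The ramp's front edge runs (92,373) to (458,360).

```bash
python3 - <<'E'
from h import *
f=lambda *p:(np.array(p,float)+.5)/4.8-.5+[190,95]
foot=ray('top',f((92,373),(460,360)),0)
stop=ray('top',f((82,265),(80,98)),.06)
bar=ray('top',f((83,97),(457,84)),.046)
tube=ray('top',f((160,488),(182,552),(440,435),(452,500)),.022)
s=lambda *p:(np.array(p,float)+.5)/7-.5+[225,155]
foots=ray('side',s((228,217),(418,424)),0)
for n in('foot','foots','stop','bar','tube'):print(n,globals()[n].round(4).tolist())
v=foot[0]-foot[1];print('len',np.linalg.norm(v))
y=v/np.linalg.norm(v);x=np.array([y[1],-y[0],0])
o=foot.mean(0)+.02*y+.092*x;print('rest',o,'yaw',np.arctan2(x[1],x[0]))
for n in('stop','bar','tube','foots'):
  d=globals()[n]-o;print(n,np.c_[d@x,d@y].round(4).tolist())
c=tube.mean(0)-o;print('tube c',tube.mean(0),c@x,c@y)
a=tube[:2].mean(0)-tube[2:].mean(0);print('tube len',np.linalg.norm(a[:2]),'angle rel',np.arctan2(-(a@x),a@y))
# mask check of tube by top pic
b=ray('top',[(369,134),(149,195),(150,114)],.03);print(b.round(3).tolist())
E
```

```text
foot [[0.5349, 0.1332, 0.0], [0.5384, -0.0746, 0.0]]
foots [[0.5412, 0.1334, 0.0], [0.5452, -0.0722, 0.0]]
stop [[0.5852, 0.1322, 0.06], [0.6768, 0.1323, 0.06]]
bar [[0.6812, 0.132, 0.046], [0.6847, -0.0733, 0.046]]
tube [[0.4672, 0.0943, 0.022], [0.4317, 0.0827, 0.022], [0.4936, -0.0608, 0.022], [0.4575, -0.0665, 0.022]]
len 0.20782067932126752
rest [0.62828832 0.05079908 0.        ] yaw 0.016619847690626598
stop [[-0.0418, 0.0821], [0.0499, 0.0807]]
bar [[0.0542, 0.0803], [0.0544, -0.125]]
tube [[-0.1603, 0.0462], [-0.196, 0.0352], [-0.1365, -0.1093], [-0.1728, -0.1144]]
foots [[-0.0857, 0.084], [-0.0852, -0.1216]]
tube c [0.46249238 0.01245972 0.022     ] -0.16641020206606555 -0.035578688809001044
tube len 0.15436582056241377 angle rel 0.15317218570718974
[[0.626, -0.298, 0.03], [0.474, 0.288, 0.03], [0.691, 0.285, 0.03]]
```

```bash
cat >> h.py <<'E'
RO=np.array([.628,.050]);RY=.017
def R0(yaw): # tool x down, tool y along yaw+90deg
    y=np.array([-np.sin(yaw),np.cos(yaw),0]);x=np.array([0,0,-1.]);return Rn.from_matrix(np.c_[x,y,np.cross(x,y)])
def plan(p,yaw,flip=False):
    s=sense();C=Rn.from_rotvec(s['orientation'])
    T=R0(yaw+(np.pi if flip else 0))
    print('t',s['time_s'],'pos',s['ee_pos'].round(4),'F',s['wrist_force'].round(1),'w',round(s['width'],4))
    print('turn',(C.inv()*T).as_rotvec().round(3),'shift',(C.inv().apply(np.array(p)-s['ee_pos'])*1e3).round(1))
E
python3 - <<'E'
from h import *
print(Rn.from_rotvec(sense()['orientation']).as_matrix().round(3))
import workcell;print([k for k in dir(workcell) if 'pinch' in k.lower()])
plan([.41,.012,.12],.17);plan([.41,.012,.12],.17,True)
E
```

```text
[[-0.001  0.283  0.959]
 [-0.002  0.959 -0.283]
 [-1.    -0.002 -0.   ]]
['pinch_z']
t 0.1 pos [0.1907 0.6468 0.2375] F [ 0.1  0.6 -0.4] w 0.0884
turn [-0.457 -0.001  0.002] shift [ 118.6 -546.7  389.9]
t 0.1 pos [0.1907 0.6468 0.2375] F [ 0.1  0.6 -0.4] w 0.0884
turn [2.685e+00 3.000e-03 1.000e-03] shift [ 118.6 -546.7  389.9]
```

Emit:
jog_arm([
  [[-0.09, 0, 0, 0, -36, 26, 88], [-0.18, 0, 0, 0, -73, 52, 88], [-0.27, 0, 0, 0, -109, 78, 88], [-0.36, 0, 0, 0, -146, 104, 88], [-0.457, 0, 0, 0, -182, 130, 88]],
])

```text
time_s: 0.6
ee_pos: [0.2642, 0.434, 0.2381]
orientation: [-0.138, 1.567, 0.136]
wrist_force: [1.2, 0.3, 1.4]
width: 0.088
```

```bash
python3 - <<'E'
from h import *
plan([.41,.012,.12],.17);print(pinch_z)
E
```

```text
t 0.6 pos [0.2642 0.434  0.2381] F [1.2 0.3 1.4] w 0.088
turn [ 0.005 -0.001  0.001] shift [ 118.4 -440.8   70.4]
0.0187
```

Emit:
jog_arm([
  [[0, 0, 0, 0, -45, 7, 88], [0, 0, 0, 0, -90, 14, 88], [0, 0, 0, 0, -135, 21, 88], [0, 0, 0, 0, -180, 28, 88], [0, 0, 0, 0, -225, 35, 88]],
])

```text
time_s: 1.1
ee_pos: [0.3366, 0.2184, 0.2384]
orientation: [-0.134, 1.567, 0.134]
wrist_force: [0.5, 0.9, 0.2]
width: 0.088
```

Emit:
jog_arm([
  [[0, 0, 0, 20, -45, 6, 88], [0, 0, 0, 40, -90, 13, 88], [0, 0, 0, 60, -135, 20, 88], [0, 0, 0, 80, -175, 26, 88], [0, 0, 0, 100, -216, 32, 88]],
])

```text
time_s: 1.6
ee_pos: [0.4048, 0.011, 0.1379]
orientation: [-0.133, 1.566, 0.133]
wrist_force: [0.5, 0.4, -0.4]
width: 0.0881
```

```bash
python3 - <<'E'
from h import *
plan([.41,.012,.016],.17)
shot('side','side1.png')
E
```

```text
t 1.6 pos [0.4048 0.011  0.1379] F [ 0.5  0.4 -0.4] w 0.0881
turn [-0.     0.001 -0.   ] shift [1.219e+02 1.000e-01 5.200e+00]
```

View pics/side1.png

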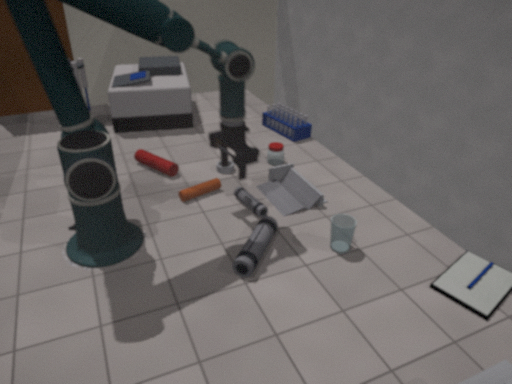

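The gripper is open above and behind the small tube (tube at 252,203), with free space below it. I'll descend.

Emit:
jog_arm([
  [[0, 0, 0, 45, 0, 0, 88], [0, 0, 0, 85, 0, 0, 88], [0, 0, 0, 110, 0, 0, 88], [0, 0, 0, 125, 0, 0, 88], [0, 0, 0, 125, 0, 0, 88]],
])

```text
time_s: 2.15
ee_pos: [0.4019, 0.013, 0.0113]
orientation: [-0.133, 1.573, 0.134]
wrist_force: [-0.1, 0.0, -0.2]
width: 0.088
```

Emit:
jog_arm([
  [[0, 0, 0, 0, 0, 6, 88], [0, 0, 0, 0, 0, 12, 88], [0, 0, 0, 0, 0, 17, 88], [0, 0, 0, 0, 0, 21, 88], [0, 0, 0, 0, 0, 24, 88]],
])

```text
time_s: 2.65
ee_pos: [0.4297, 0.017, 0.0144]
orientation: [-0.134, 1.565, 0.134]
wrist_force: [0.6, 0.1, 1.1]
width: 0.0883
```

Emit:
jog_arm([
  [[0, 0, 0, 0, 0, 3, 88], [0, 0, 0, 0, 0, 6, 88], [0, 0, 0, 0, 0, 9, 88], [0, 0, 0, 0, 0, 12, 88], [0, 0, 0, 0, 0, 15, 88]],
])

```text
time_s: 3.15
ee_pos: [0.4435, 0.0194, 0.0137]
orientation: [-0.134, 1.567, 0.134]
wrist_force: [0.0, 0.4, 0.5]
width: 0.0881
```

```bash
python3 - <<'E'
from h import *
plan([.46,.015,.016],.017)
a=shot('top','top2.png');b=shot('side','side2.png')
A=cv2.resize(a[90:240,170:320],(600,600),interpolation=cv2.INTER_CUBIC)
cv2.imwrite('pics/c2.png',A[...,::-1])
E
```

```text
t 3.15 pos [0.4435 0.0194 0.0137] F [0.  0.4 0.5] w 0.0881
turn [ 0.153 -0.     0.   ] shift [-2.3 -7.2 15.5]
```

View pics/c2.png

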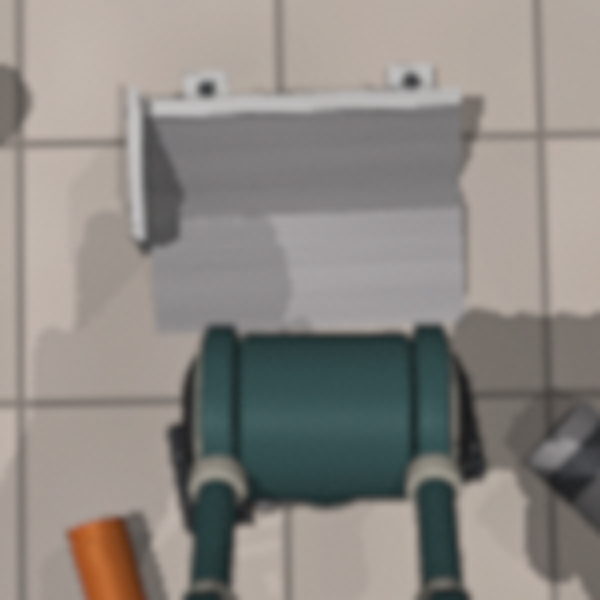

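The arm hides the tube from above (at about 330,400), so I'll use the side picture.

```bash
python3 - <<'E'
from h import *
b=cv2.imread('pics/side2.png')
cv2.imwrite('pics/s2.png',cv2.resize(b[130:240,200:340],None,fx=5,fy=5,interpolation=cv2.INTER_CUBIC))
E
```

```text
(no output)
```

View pics/s2.png

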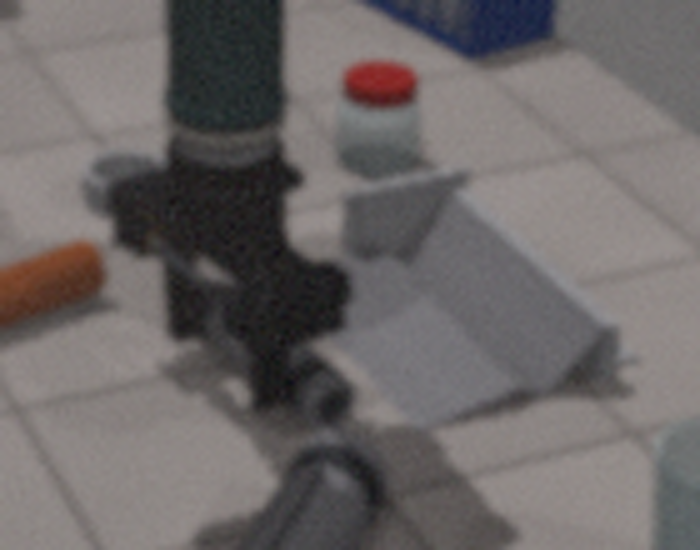

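The fingers stand right behind the tube, whose near end is at crop (325,390). I'll roll it on slowly while turning square to the rest.

Emit:
jog_arm([
  [[0.015, 0, 0, 0, -1, 4, 88], [0.03, 0, 0, 0, -1, 8, 88], [0.045, 0, 0, 0, -2, 12, 88], [0.06, 0, 0, 0, -2, 16, 88], [0.075, 0, 0, 0, -3, 20, 88]],
])

```text
time_s: 3.75
ee_pos: [0.464, 0.0199, 0.0138]
orientation: [-0.074, 1.569, 0.074]
wrist_force: [-1.1, -0.1, 0.4]
width: 0.0879
```

Emit:
jog_arm([
  [[0.015, 0, 0, -1, 0, 4, 88], [0.03, 0, 0, -1, -1, 8, 88], [0.045, 0, 0, -2, -1, 12, 88], [0.06, 0, 0, -2, -1, 16, 88], [0.078, 0, 0, -2, -2, 20, 88]],
])

```text
time_s: 4.25
ee_pos: [0.484, 0.0198, 0.0158]
orientation: [-0.012, 1.571, 0.012]
wrist_force: [-0.3, 0.0, -0.3]
width: 0.0882
```

```bash
python3 - <<'E'
from h import *
plan([.6,.015,.02],.017)
b=shot('side','side3.png')
cv2.imwrite('pics/s3.png',cv2.resize(b[130:240,200:340,::-1],None,fx=5,fy=5,interpolation=cv2.INTER_CUBIC))
E
```

```text
t 4.25 pos [0.484  0.0198 0.0158] F [-0.3  0.  -0.3] w 0.0882
turn [-0.001  0.    -0.   ] shift [ -4.2  -6.6 115.9]
```

View pics/s3.png

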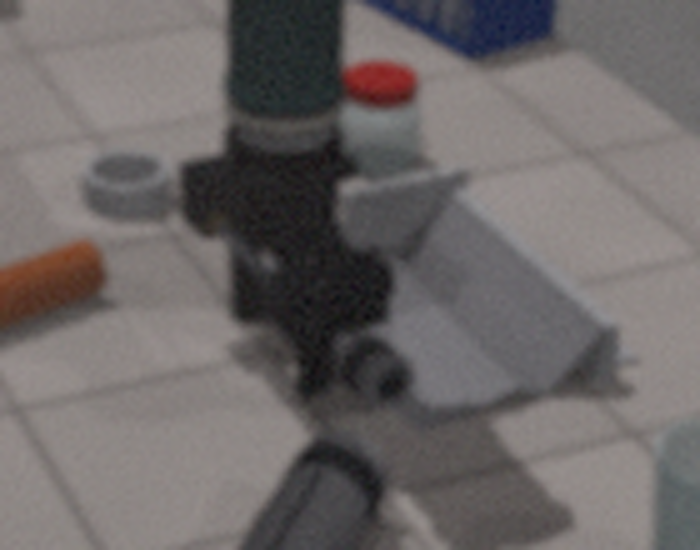

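The tube has rolled just ahead of the fingertips to the ramp's foot (end at crop 380,370), roughly parallel. I'll go on up the ramp, raising the tips.

Emit:
jog_arm([
  [[0, 0, 0, 0, 0, 5, 88], [0, 0, 0, -1, 0, 10, 88], [0, 0, 0, -1, 0, 15, 88], [0, 0, 0, -2, 0, 20, 88], [0, 0, 0, -2, 0, 25, 88]],
])

```text
time_s: 4.8
ee_pos: [0.5086, 0.0202, 0.0177]
orientation: [-0.014, 1.572, 0.014]
wrist_force: [-2.3, 0.1, 2.3]
width: 0.0879
```

Emit:
jog_arm([
  [[0, 0, 0, -1, 0, 5, 88], [0, 0, 0, -1, 0, 10, 88], [0, 0, 0, -2, 0, 15, 88], [0, 0, 0, -3, 0, 20, 88], [0, 0, 0, -3, 0, 25, 88]],
])

```text
time_s: 5.3
ee_pos: [0.5341, 0.0206, 0.0209]
orientation: [-0.014, 1.571, 0.013]
wrist_force: [-3.8, 0.1, 2.0]
width: 0.0883
```

Emit:
jog_arm([
  [[0, 0, 0, -1, 0, 5, 88], [0, 0, 0, -2, 0, 10, 88], [0, 0, 0, -3, 0, 15, 88], [0, 0, 0, -3, 0, 20, 88], [0, 0, 0, -4, 0, 25, 88]],
])

```text
time_s: 5.8
ee_pos: [0.559, 0.021, 0.0247]
orientation: [-0.014, 1.571, 0.014]
wrist_force: [-4.3, -0.3, 3.0]
width: 0.088
```

```bash
python3 - <<'E'
from h import *
plan([.6,.015,.02],.017)
b=shot('side','side4.png')
cv2.imwrite('pics/s4.png',cv2.resize(b[130:240,200:340,::-1],None,fx=5,fy=5,interpolation=cv2.INTER_CUBIC))
E
```

```text
t 5.8 pos [0.559  0.021  0.0247] F [-4.3 -0.3  3. ] w 0.088
turn [ 0. -0.  0.] shift [ 4.7 -6.7 40.9]
```

View pics/s4.png

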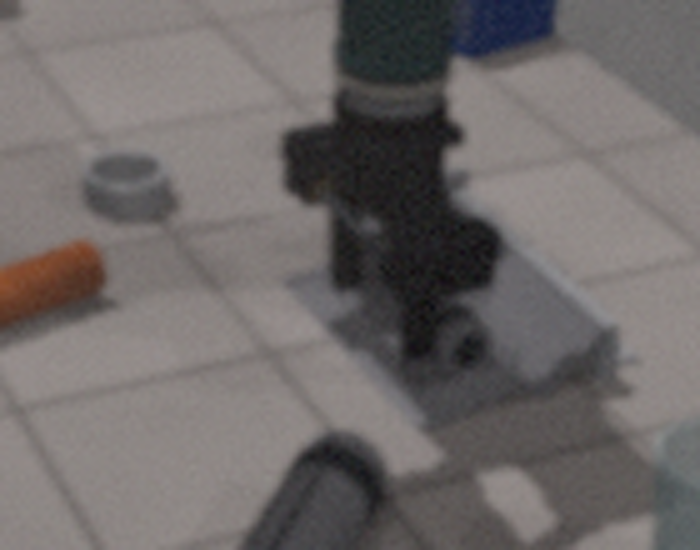

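The tube is on the ramp in contact with the tips (end at crop 462,345). I'll ease it over the crest.

Emit:
jog_arm([
  [[0, 0, 0, 0, 0, 4, 88], [0, 0, 0, -1, 0, 8, 88], [0, 0, 0, -1, 0, 12, 88], [0, 0, 0, -1, 0, 15, 88], [0, 0, 0, -1, 0, 18, 88]],
])

```text
time_s: 6.35
ee_pos: [0.5769, 0.0214, 0.0257]
orientation: [-0.013, 1.571, 0.013]
wrist_force: [-3.7, 0.4, 2.0]
width: 0.088
```

Emit:
jog_arm([
  [[0, 0, 0, 0, 0, 3, 88], [0, 0, 0, 0, 0, 6, 88], [0, 0, 0, 0, 0, 9, 88], [0, 0, 0, 0, 0, 12, 88], [0, 0, 0, 0, 0, 14, 88]],
])

```text
time_s: 6.85
ee_pos: [0.5914, 0.0216, 0.0259]
orientation: [-0.014, 1.57, 0.013]
wrist_force: [-0.0, 0.4, 0.3]
width: 0.0879
```

```bash
python3 - <<'E'
from h import *
plan([.6,.015,.02],.017)
b=shot('side','side5.png')
cv2.imwrite('pics/s5.png',cv2.resize(b[130:240,200:340,::-1],None,fx=5,fy=5,interpolation=cv2.INTER_CUBIC))
E
```

```text
t 6.85 pos [0.5914 0.0216 0.0259] F [-0.   0.4  0.3] w 0.0879
turn [0.    0.001 0.   ] shift [ 5.9 -6.7  8.5]
```

View pics/s5.png

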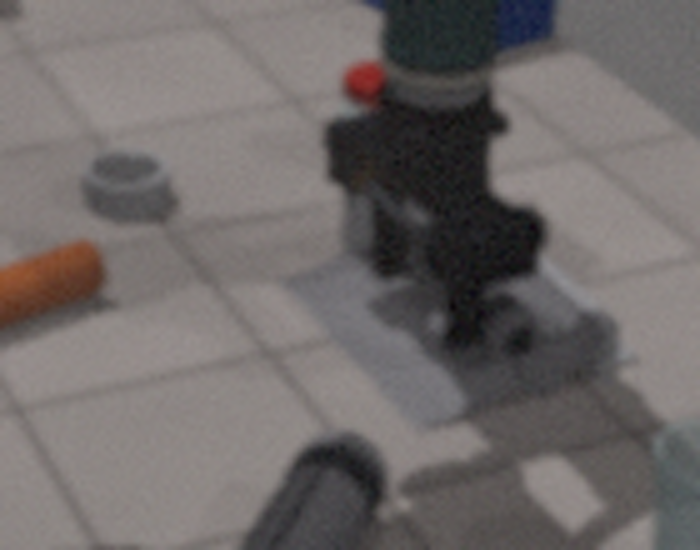

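Contact force fell to zero and the tube's end is now at crop (520,338), so it has dropped into the groove. Now I'll back off, lift, and measure the end.

Emit:
jog_arm([
  [[0, 0, 0, 0, 0, -12, 88], [0, 0, 0, -40, 0, -14, 88], [0, 0, 0, -75, -45, -14, 60], [0, 0, 0, -75, -90, 0, 30], [0, 0, 0, -75, -125, 30, 0]],
])

```text
time_s: 7.4
ee_pos: [0.6217, -0.1043, 0.1029]
orientation: [-0.014, 1.569, 0.013]
wrist_force: [0.7, 0.5, 0.5]
width: 0.0661
```

Emit:
jog_arm([
  [[0, 0, 0, 0, -30, 12, 0], [0, 0, 0, 0, -30, 12, 0], [0, 0, 0, 0, -30, 12, 0], [0, 0, 0, 0, -30, 12, 0], [0, 0, 0, 0, -30, 12, 0]],
])

```text
time_s: 7.9
ee_pos: [0.6342, -0.1313, 0.1003]
orientation: [-0.014, 1.572, 0.015]
wrist_force: [1.0, 1.2, -0.1]
width: 0.0257
```

```bash
python3 - <<'E'
from h import *
print('end from side5',ray('side',[((520.5)/5-.5+200,(338.5)/5-.5+130)],.0285))
plan([.628,-.12,.024],.017)
a=shot('top','top6.png');b=shot('side','side6.png')
A=cv2.resize(a[95:195,190:330],None,fx=5.5,fy=5.5,interpolation=cv2.INTER_CUBIC)
cv2.imwrite('pics/c6.png',A[...,::-1])
E
```

```text
end from side5 [[ 0.63242625 -0.03954323  0.0285    ]]
t 7.9 pos [ 0.6342 -0.1313  0.1003] F [ 1.   1.2 -0.1] w 0.0257
turn [ 0.001 -0.001 -0.001] shift [76.4 11.3 -5.9]
```

View pics/c6.png

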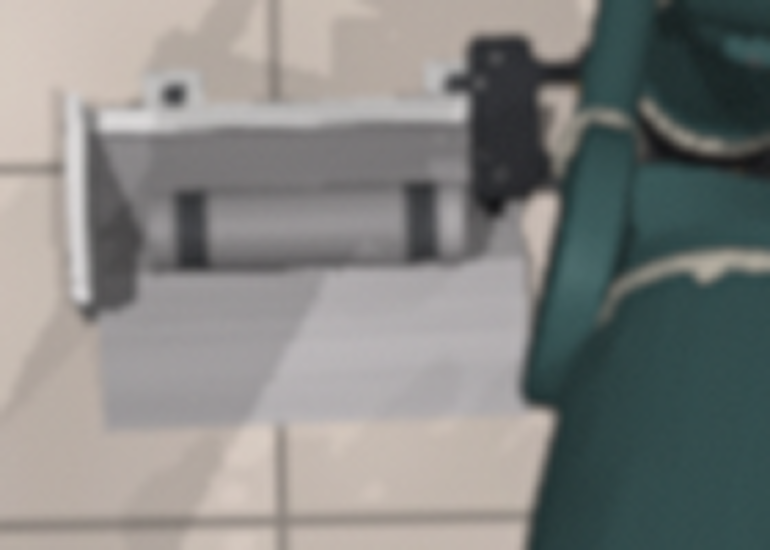

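Seated cleanly and parallel in the groove: ends at crop x≈143 and 468, axis at row ≈230, about 30 mm short of the stop plate. I'll lower the closed fingers beyond the open end.

Emit:
jog_arm([
  [[0, 0, 0, 0, 5, -3, 0], [0, 0, 0, 20, 10, -5, 0], [0, 0, 0, 45, 11, -5, 0], [0, 0, 0, 65, 11, -5, 0], [0, 0, 0, 76, 11, -5, 0]],
])

```text
time_s: 8.5
ee_pos: [0.6284, -0.1206, 0.0227]
orientation: [-0.013, 1.574, 0.015]
wrist_force: [0.1, 0.2, -0.3]
width: 0.0005
```

```bash
python3 - <<'E'
from h import *
f=lambda *p:(np.array(p,float)+.5)/5.5-.5+[190,95]
e=ray('top',f((468,228),(143,230)),.0285);print(e.round(4),np.linalg.norm(e[0]-e[1]))
plan([.63,-.06,.022],.017)
E
```

```text
[[ 0.625  -0.046   0.0285]
 [ 0.6269  0.1112  0.0285]] 0.15730822016963092
t 8.5 pos [ 0.6284 -0.1206  0.0227] F [ 0.1  0.2 -0.3] w 0.0005
turn [ 0.001 -0.003 -0.001] shift [ 0.8 60.6  2.7]
```

Emit:
jog_arm([
  [[0, 0, 0, 0, 12, 0, 0], [0, 0, 0, 0, 24, 0, 0], [0, 0, 0, 0, 34, 0, 0], [0, 0, 0, 0, 42, 0, 0], [0, 0, 0, 0, 46, 0, 0]],
])

```text
time_s: 9.0
ee_pos: [0.63, -0.0745, 0.0257]
orientation: [-0.015, 1.569, 0.014]
wrist_force: [0.2, -0.5, -0.7]
width: 0.0008
```

Emit:
jog_arm([
  [[0, 0, 0, 0, 3, 0, 0], [0, 0, 0, 0, 6, 0, 0], [0, 0, 0, 0, 9, 0, 0], [0, 0, 0, 0, 12, 0, 0], [0, 0, 0, 0, 15, 0, 0]],
])

```text
time_s: 9.5
ee_pos: [0.629, -0.0607, 0.0246]
orientation: [-0.013, 1.571, 0.013]
wrist_force: [-0.0, -0.8, 0.9]
width: 0.0005
```

Emit:
jog_arm([
  [[0, 0, 0, 0, 3, 0, 0], [0, 0, 0, 0, 6, 0, 0], [0, 0, 0, 0, 9, 0, 0], [0, 0, 0, 0, 11, 0, 0], [0, 0, 0, 0, 13, 0, 0]],
])

```text
time_s: 10.0
ee_pos: [0.6287, -0.0477, 0.0246]
orientation: [-0.014, 1.571, 0.013]
wrist_force: [-0.4, -2.1, 0.7]
width: 0.0001
```

Contact, at about 2 N. I'll keep on slowly.

Emit:
jog_arm([
  [[0, 0, 0, 0, 2, 0, 0], [0, 0, 0, 0, 4, 0, 0], [0, 0, 0, 0, 6, 0, 0], [0, 0, 0, 0, 8, 0, 0], [0, 0, 0, 0, 10, 0, 0]],
])

```text
time_s: 10.5
ee_pos: [0.6286, -0.0376, 0.0247]
orientation: [-0.013, 1.571, 0.013]
wrist_force: [-0.3, -1.6, -1.2]
width: 0.0004
```

Emit:
jog_arm([
  [[0, 0, 0, 0, 1, 0, 0], [0, 0, 0, 0, 2, 0, 0], [0, 0, 0, 0, 3, 0, 0]],
])

```text
time_s: 10.8
ee_pos: [0.6285, -0.0347, 0.0247]
orientation: [-0.014, 1.571, 0.014]
wrist_force: [-0.5, -1.5, -0.5]
width: 0.0004
```

Emit:
jog_arm([
  [[0, 0, 0, 0, 1, 0, 0], [0, 0, 0, 0, 2, 0, 0], [0, 0, 0, 0, 3, 0, 0]],
])

```text
time_s: 11.1
ee_pos: [0.6285, -0.0317, 0.0247]
orientation: [-0.013, 1.571, 0.013]
wrist_force: [-0.2, -2.3, -0.5]
width: 0.0003
```

Emit:
jog_arm([
  [[0, 0, 0, 0, 0.5, 0, 0], [0, 0, 0, 0, 1, 0, 0], [0, 0, 0, 0, 1.5, 0, 0]],
])

```text
time_s: 11.4
ee_pos: [0.6285, -0.0302, 0.0247]
orientation: [-0.013, 1.571, 0.014]
wrist_force: [-0.2, -1.5, -0.4]
width: 0.0004
```

Emit:
jog_arm([
  [[0, 0, 0, 0, 0.7, 0, 0], [0, 0, 0, 0, 1.4, 0, 0], [0, 0, 0, 0, 2, 0, 0]],
])

```text
time_s: 11.7
ee_pos: [0.6285, -0.0299, 0.0247]
orientation: [-0.016, 1.571, 0.012]
wrist_force: [-0.5, -10.0, -1.6]
width: 0.0003
```

Emit:
jog_arm([
  [[0, 0, 0, 0, 0.5, 0, 0], [0, 0, 0, 0, 1, 0, 0], [0, 0, 0, 0, 1.5, 0, 0]],
])

```text
time_s: 12.0
ee_pos: [0.6286, -0.0298, 0.0248]
orientation: [-0.018, 1.57, 0.011]
wrist_force: [-0.4, -14.1, -1.2]
width: 0.0002
```

The motion stopped and the force rose to 14 N: the tube is against the stop. I'll back off straight along the groove, lift and check.

Emit:
jog_arm([
  [[0, 0, 0, 0, -4, 0, 0], [0, 0, 0, 0, -12, 0, 0], [0, 0, 0, 0, -35, 0, 0], [0, 0, 0, -40, -60, 0, 0], [0, 0, 0, -85, -90, 0, 0]],
])

```text
time_s: 12.5
ee_pos: [0.6282, -0.1141, 0.1051]
orientation: [-0.013, 1.575, 0.016]
wrist_force: [0.4, -0.2, -0.0]
width: 0.0003
```

Emit:
jog_arm([
  [[0, 0, 0, -20, -30, 0, 0], [0, 0, 0, -40, -40, 0, 0], [0, 0, 0, -40, -40, 0, 0], [0, 0, 0, -40, -40, 0, 0]],
])

```text
time_s: 12.9
ee_pos: [0.6308, -0.1542, 0.1463]
orientation: [-0.013, 1.57, 0.014]
wrist_force: [0.1, -0.4, -0.4]
width: 0.0005
```

```bash
python3 - <<'E'
from h import *
plan([.63,-.12,.1],.017)
a=shot('top','top7.png');b=shot('side','side7.png')
A=cv2.resize(a[95:195,190:330],(700,500),interpolation=cv2.INTER_CUBIC)
cv2.imwrite('pics/c7.png',A[...,::-1])
for n,im in(('top',a),('side',b)):
    o=cv2.imread(f'pics/{n}0.png')[...,::-1]
    for k,X in dict(beaker=[.626,-.298,.03],collar=[.474,.288,.015],jar=[.691,.285,.04]).items():
        u,v=proj(n,X)[0].astype(int);s=np.s_[v-22:v+22,u-22:u+22]
        print(n,k,np.abs(o[s].astype(int)-im[s]).mean().round(1))
E
```

```text
t 12.9 pos [ 0.6308 -0.1542  0.1463] F [ 0.1 -0.4 -0.4] w 0.0005
turn [-0.     0.001 -0.001] shift [46.3 34.2 -0.3]
top beaker 56.4
top collar 22.6
top jar 31.0
side beaker 14.9
side collar 7.5
side jar 9.1
```

View pics/c7.png

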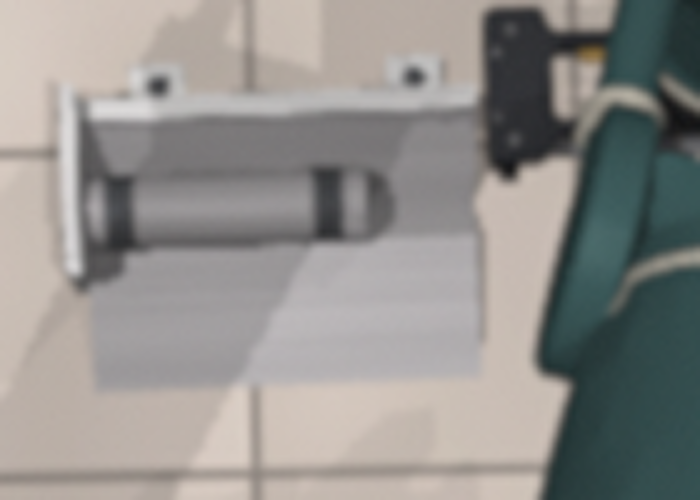

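The tube's left end is against the stop plate (crop 92,210), it is parallel in the groove (right end at 372,205), and the robot is clear. The raw-difference check above mostly reflects shadow, so I'll check the bystanders' shift by numbers and then hand in.

```bash
python3 - <<'E'
from h import *
g=lambda f:cv2.imread(f,0)
o,n=g('pics/side0.png'),g('pics/side7.png')
for k,X,r in (('beaker',[.626,-.298,.045],22),('collar',[.474,.288,.015],12),('jar',[.691,.285,.06],12)):
    u,v=proj('side',X)[0].astype(int)
    m=cv2.matchTemplate(n[v-r-8:v+r+8,u-r-8:u+r+8],o[v-r:v+r,u-r:u+r],cv2.TM_CCOEFF_NORMED)
    _,q,_,l=cv2.minMaxLoc(m);print(k,'shift px',l[0]-8,l[1]-8,'score',round(q,2))
print(sense()['wrist_force'].round(1))
hand_in()
E
```

```text
beaker shift px 1 -8 score 0.65
collar shift px 0 0 score 0.96
jar shift px 0 0 score 0.99
[0.3 0.9 0.2]
the job is handed in; nothing more can be done
```

I rolled the small steel tube along the bench and up the ramp with two open fingertips until it dropped into the groove. I then pushed it endways with the closed fingers until it met the stop plate, and handed in at about 13 s.

**Last checks:**
- **Stop plate:** motion stopped and the push rose from about 2 N to 14 N. The last top picture shows the tube in the groove, parallel to it, with its end at the plate. I did not measure that final position in millimetres.
- **Robot:** clear of everything, with about 0 N at the wrist.
- **Jar and ring:** image matching showed no shift (scores 0.99 and 0.96).
- **Beaker (check failed):** the match scored only 0.65 and put the best fit 8 px off, at the edge of the search window. I think the arm's shadow on clear glass caused this. By the logged positions, the gripper stayed at least about 15 mm clear of it sideways, and I felt no unexpected force. I did not confirm by picture that the beaker was unmoved.

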